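# Snap the retaining clip onto the tube rotator's spindle

### The job

Take the spring clip with the orange grip from the green mat, set it flat on the blue rotor disc of the tube rotator and push it sideways into the groove under the spindle head until it snaps fully home, its mouth closed round the spindle. Go gently: find the disc by touch and do not force the clip or the rotator. Let go, and leave the glass beaker and the blue sample tube standing where they are.

Things in the scene. Friction and masses are not known exactly. Their poses are not given: they have to be found in the camera images.
- clip: Spring clip, 73 x 36 mm, 0.08 kg: flat steel fork 5 mm thick with an upright orange grip. Origin: on its underside at the centre of the seat, which lies on the spindle's axis when home. x points out of the open mouth (the push direction), z up as it lies. Arm tips reach to x = +19 mm. The seat's back, x = -8 mm, then bears on the groove: a hard stop.
- clip_grip (a point): Middle of the orange grip, 28 mm above the clip's underside, at x = -41 mm of the clip; same axes. The grip is 22 mm along x, 10 mm wide along y and 36 mm high from the underside; grasp it from above, across y, with the TCP here.
- clip_left (a joint): Opening angle of the clip's left (+y) sprung arm: 0 closed (at rest), 0.1 to 0.15 while the spindle passes the mouth, at most 0.30. The mouth, 28 mm wide at the flared tips, narrows to 10 mm at x = +8 mm. Passing it takes 5 to 12 N of push; then the clip snaps, pulls itself on, and the force rises again at the stop: end the push there by some 15 N.
- clip_right (a joint): The same for the right (-y) arm.
- rotator: Tube rotator, fixed: white housing 140 x 132 mm, 58 mm high. Origin: at bench level on the spindle's upright axis; z up, -x to its control knob. Its blue disc, 124 mm wide, 12 mm thick, has its flat top 80 to 104 mm above the bench: this varies, is not measured, and must be felt or seen. Disc and spindle neither turn nor yield. Contact forces on it over 35 N in all, pinch included, are too much.
- spindle_axis (a point): A point on the spindle's axis, 80 mm above the bench (not the disc's true height). Directly above the disc's top the spindle has a round groove 7 mm high and 16 mm in diameter; above that its steel head, 38 mm in diameter, 22 mm high. The clip goes into the groove from any side, lying flat on the disc or up to 1 mm above it.
- beaker: Empty glass beaker, 73 x 70 mm, 94 mm high, a bystander. Origin: centre of its underside.
- sample_tube: Blue capped sample tube standing upright, 25 mm in diameter, 68 mm high, a bystander. Origin: centre of its underside.
There are look-alikes about, which are no part of the job. Several things have the shape of the clip; the one meant has the colours described above.

How it is judged:
By the outcome, as a careful person would: the job done as asked, in the order asked, and still so for the second after the job is handed in, with the robot touching nothing.
It also fails if it takes over 45 s, if anything falls off the work surface, if the arm or the gripper's body presses on something with over 40 N, if the wrist force passes 120 N, or if a joint passes its speed limit or range.

### The arm

A 7-joint arm with a two-finger parallel gripper is mounted at the origin on a cart in front of the work surface, level with it; the furniture and walls round the work are solid. World frame = base frame: x ahead of the robot, y to its left, z up, the work surface at z = 0. Lengths are in m, angles in rad, forces in N, time in s.
With the tool pointing down it reaches from about 0.4 to 0.85 m from the base axis. Payload 4.5 kg.
Tool frame: the origin (TCP) lies between the finger pads, 19 mm behind the fingertips; this is the grasp point; z points along the fingers, y is the line along which they close (so a half turn about z gives the same grasp; the last joint's range is limited). The gripper opens to 88 mm and grips with 3 to 60 N. Pads are 18 mm wide; open, the fingers measure 123 mm over their backs; the gripper's body (75 mm by 187 mm) begins 45 mm behind the grasp point.
Start: joints at [1.343, 0.689, -0.195, 1.565, 0.157, 0.902, -0.215], TCP at [0.162, -0.604, 0.257] pointing down, gripper open.
Joint ranges: [-3.01, 3.01], [-0.46, 2.08], [-1.47, 1.51], [0.13, 2.56], [-1, 4.14], [0.04, 2.09], [-2.66, 2.66]. Speed limits (rad/s): [2.57, 2.57, 3.14, 3.14, 3.14, 3.14, 3.14].

### API

Orientations are given as a unit quaternion [x, y, z, w].
In Python, from workcell import arm gives the robot as it stands.
- The arm moves only by the shell command python3 -m creep 'ROWS' [FORCE]. ROWS is JSON, one flat list of numbers, 7 for each row, row after row: the gripper's target within -1 to 1 (shut at 1, half-way at 0, fully open at -1), then the shift along the world's x, y, z normalised to -1 to 1, where 1 is 0.5 m, then the turn, a rotation vector about the world's x, y, z normalised to -1 to 1, where 1 is 30 degrees. In form: [hand, dx, dy, dz, ax, ay, az, hand, dx, dy, dz, ax, ay, az, ...]. A call has 1 to 12 rows; each row is the pose to reach, as a shift and turn from the pose commanded when the call began; what a row does not reach only later rows make up. A row lasts 1/8 s, in which the tool goes at most 62.5 mm and 10.7 degrees, less where a joint would pass 70% of its speed; a pose out of reach is approached as far as the arm can. A call with a number of a shift or a turn outside -1 to 1 is refused whole. A call with a gripper value outside its range is refused whole. The fingers move at their own pace and stop on an object; FORCE is the grip in N (left out, the last holds). Time passes only in rows, so rows that repeat a pose let the fingers close. It gives the time, the measured TCP pose, the force, the opening and the grip force at its end, in the units of the state.
- arm.get_state(): the state, without advancing time (a new reading comes with each control period).
- arm.capture(name): name is "side" or "top" or "wrist"; returns a dict with "image" (480x640x3 uint8, red, green, blue), "depth" (480x640 float32, m along the optical axis (not along the pixel's ray), 0 where there is no reading), "fx", "fy", "cx", "cy" (pixels), "R" (3x3) and "t" (3): a world point X has camera coordinates R X + t; the wrist camera has in their place "T_tool_cam" (4x4, takes a point from camera to tool coordinates, whose origin is the TCP and whose axes are the flange's). Camera axes: x right, y down, z forward; pixel columns grow to the right and rows downward; lengths in m; the calibration is good to about 2 mm. A picture is of the moment at which its call begins: read the wrist's pose just before it.
- arm.close_job(): hands the job in; it is judged then, once.
The state is a dict: "time": time; "joint_positions": joint angles; "qd": joint speeds; "joint_efforts": joint torques, N m; "tool_pos": TCP position; "orientation": TCP orientation; "ft_force": force on the tool from outside, world axes, zero at the start; "ft_torque": the same for the moment, N m; "finger_gap": opening from 0.0 (shut) to 1.0 (fully open); "grip_force": force on a finger pad.
Only numpy, scipy, OpenCV 4.12 (cv2) and the standard library are available. Lean on these libraries where they do the work, as an engineer would, in place of code of your own. Each camera call takes 0.05 s, during which the arm holds its last target. There are 200 camera calls.

## Working session

There is one attempt and no reset: what is moved stays moved. The work goes in short steps, Python scripts to look and compute and a shell command to move; the robot and the scene stay as the last step left them, time stands still between calls to the robot, and variables do not carry over. Pictures are saved under pics/ and viewed, at most 10 in all, crops included, and the job is handed in when it is done.

```bash
ls; mkdir -p pics
cat > h.py <<'E'
import numpy as np, cv2, pickle
from workcell import arm
def cap(n):
    s=arm.get_state(); c=arm.capture(n); c['state']=s
    return c
def save(c,f): cv2.imwrite('pics/'+f,c['image'][:,:,::-1])
E
python3 - <<'E'
from h import *
cs={}
for n in('top','side'):
    c=cap(n); cs[n]=c; save(c,n+'0.png')
    print(n,c['fx'],c['cx'],c['cy'],np.round(c['R'],3).tolist(),np.round(c['t'],3).tolist(),'C',-c['R'].T@c['t'])
pickle.dump(cs,open('c0.pkl','wb'))
s=arm.get_state();print({k:np.round(v,3).tolist() for k,v in s.items()})
E
```

```text
pics
top 445.13743060080327 310.0275240893604 229.16357899859935 [[0.018, -1.0, 0.003], [-0.982, -0.018, -0.188], [0.188, 0.001, -0.982]] [-0.105, 0.54, 0.942] C [ 0.35462863 -0.09654577  1.0269515 ]
side 538.048108131148 318.45368116937175 235.9856725114761 [[-0.495, -0.869, 0.018], [-0.624, 0.341, -0.703], [0.604, -0.359, -0.711]] [0.215, 0.443, 0.706] C [-0.04353665  0.28870866  0.80973812]
{'time': 0.1, 'joint_positions': [1.343, 0.69, -0.194, 1.566, 0.157, 0.902, -0.215], 'qd': [-0.002, -0.004, -0.0, -0.002, -0.0, 0.0, 0.001], 'joint_efforts': [-0.003, -52.849, -1.271, -15.384, -0.053, 0.002, 0.0], 'tool_pos': [0.162, -0.603, 0.257], 'orientation': [0.991, 0.131, -0.0, -0.001], 'ft_force': [-0.23, 1.246, -0.094], 'ft_torque': [0.019, 0.048, -0.061], 'grip_force': 0.0, 'finger_gap': 0.997}
```

View pics/top0.png

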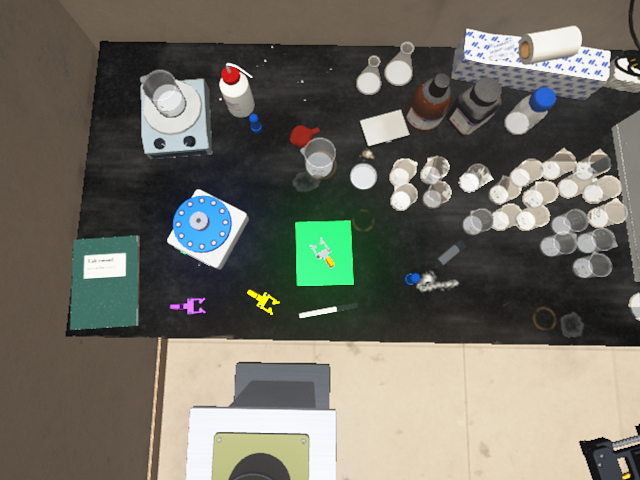

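View pics/side0.png

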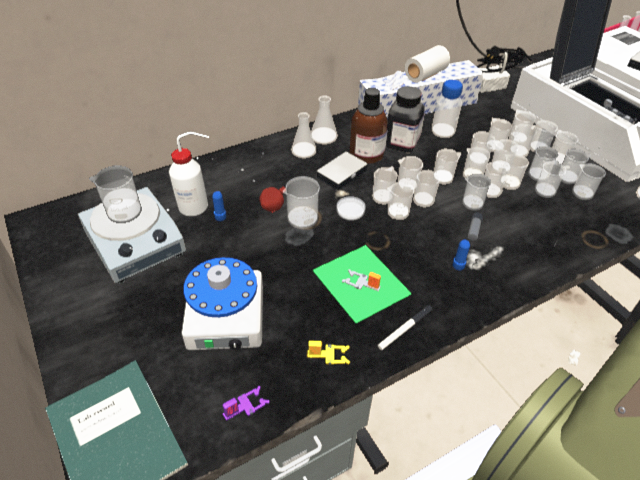

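The top view shows three clip shapes: steel fork with an orange grip on the green mat (323,252), an all-yellow one (264,300) and a purple one (188,306). The one on the mat fits, by both its colours and the mat. The rotator's spindle is at (199,221). The tall beaker is at (319,155) and the blue tubes at (255,123) and (412,279). I'll confirm with a crop and measure.

```bash
cat >> h.py <<'E'
def pts(c,mask):
    v,u=np.nonzero(mask&(c['depth']>0)); d=c['depth'][v,u]
    X=np.stack([(u-c['cx'])/c['fx']*d,(v-c['cy'])/c['fy']*d,d],1)
    if 'R' in c: return (X-c['t'])@c['R']
    from scipy.spatial.transform import Rotation as Ro
    T=c['T_tool_cam']; X=X@T[:3,:3].T+T[:3,3]
    return Ro.from_quat(c['state']['orientation']).apply(X)+c['state']['tool_pos']
def hsv(c): return cv2.cvtColor(c['image'],cv2.COLOR_RGB2HSV)
def mk(c,lo,hi,roi=None):
    m=cv2.inRange(hsv(c),lo,hi)>0
    if roi: z=np.zeros_like(m); a,b,e,f=roi; z[b:f,a:e]=1; m&=z
    return m
E
python3 - <<'E'
from h import *
cs=pickle.load(open('c0.pkl','rb'))
R={'top':(290,215,360,290),'side':(310,245,412,322)}
B={'top':(160,180,255,275),'side':(175,250,270,350)}
for n in cs:
    c=cs[n]
    o=mk(c,(5,150,120),(24,255,255),R[n]); P=pts(c,o); print(n,'orange',o.sum(),np.median(P,0),P[:,2].max())
    a,b,e,f=R[n]
    g=mk(c,(0,0,90),(179,70,255),R[n]); P=pts(c,g); print(' steel',g.sum(),P.mean(0)); 
    d=P[:,:2]-P[:,:2].mean(0); w,V=np.linalg.eigh(d.T@d); print(' axis',V[:,1])
    m=mk(c,(98,120,100),(118,255,255),B[n]); P=pts(c,m); print(' disc z',np.percentile(P[:,2],[5,25,50,75,95]))
    z=np.median(P[:,2]); q=P[abs(P[:,2]-z)<.006]; (ux,uy),r=cv2.minEnclosingCircle((q[:,:2]*1000).astype(np.float32)); print(' disc c',ux,uy,r)
    al=np.zeros(c['depth'].shape,bool); a,b,e,f=B[n]; al[b:f,a:e]=1; P=pts(c,al); h=P[(P[:,2]>z+.018)&(P[:,2]<z+.045)]
    print(' head',len(h),np.median(h,0),(h[:,:2].min(0)+h[:,:2].max(0))/2,np.ptp(h[:,:2],axis=0))
c=cs['top']; i=[cv2.resize(c['image'][a:a+70,b:b+90],(540,420),interpolation=cv2.INTER_CUBIC) for a,b in((218,285),)]
cv2.imwrite('pics/crop.png',np.hstack(i)[:,:,::-1])
E
```

```text
top orange 18 [ 0.46986724 -0.13953248  0.0330147 ] 0.038195292470523036
 steel 153 [ 0.49859131 -0.12333512  0.00730519]
 axis [-0.85307787 -0.52178363]
 disc z [0.09694978 0.09885316 0.0999668  0.10119693 0.10300443]
 disc c 540.457763671875 134.0734100341797 61.68282699584961
 head 277 [0.53944466 0.1328818  0.12883702] [0.54013779 0.13355261] [0.03735694 0.03698898]
side orange 149 [ 0.46940753 -0.14032211  0.02908987] 0.041755034864843873
 steel 255 [ 0.4877693  -0.1262144   0.00749235]
 axis [-0.96448635 -0.26413271]
 disc z [0.09487497 0.0991737  0.10013311 0.10102689 0.10228927]
 disc c 541.0371704101562 133.27420043945312 63.93471145629883
 head 397 [0.53643741 0.13448985 0.12882984] [0.54013159 0.13383018] [0.03929545 0.03692666]
```

View pics/crop.png

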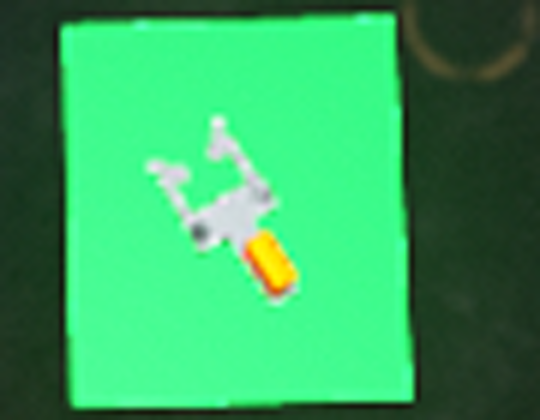

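The crop shows grey steel arms and an orange grip. The mouth points up and left in the image, giving a yaw of about 30°. Disc and head come out at z≈0.100 and spindle axis (0.540, 0.1335) from both views. Next I'll move over the clip for a wrist look.

```bash
python3 -m creep '[-1,0.2,0.3,0,0,0,0.2,-1,0.4,0.6,0,0,0,0.4,-1,0.54,0.9,-0.02,0,0,0.5,-1,0.54,0.9,-0.02,0,0,0.5,-1,0.54,0.9,-0.02,0,0,0.5,-1,0.54,0.9,-0.02,0,0,0.5,-1,0.54,0.9,-0.02,0,0,0.5,-1,0.54,0.9,-0.02,0,0,0.5,-1,0.54,0.9,-0.02,0,0,0.5,-1,0.54,0.9,-0.02,0,0,0.5,-1,0.54,0.9,-0.02,0,0,0.5,-1,0.54,0.9,-0.02,0,0,0.5]' 12
python3 - <<'E'
from h import *
c=cap('wrist'); save(c,'w1.png'); pickle.dump(c,open('w1.pkl','wb')); print(c['T_tool_cam'],c['fx'],c['state']['tool_pos'],c['state']['orientation'],c['state']['joint_positions'],c['state']['qd'])
m=mk(c,(3,150,120),(24,255,255)); print(m.sum()); 
if m.sum(): P=pts(c,m); print(np.median(P,0),P.max(0))
E
```

```text
time: 1.6
tool_pos: [0.4308, -0.1554, 0.2474]
orientation: [0.966, 0.257, -0.0, 0.0]
ft_force: [0.0, -0.3, -0.5]
finger_gap: 0.997
grip_force: 0.0
[[ 2.50403933e-05 -9.58128061e-01 -2.86340039e-01  7.42598548e-02]
 [ 9.99999566e-01  2.90554922e-04 -8.84781752e-04  7.65129022e-04]
 [ 9.30931732e-04 -2.86339893e-01  9.58127653e-01 -1.27317979e-01]
 [ 0.00000000e+00  0.00000000e+00  0.00000000e+00  1.00000000e+00]] 386.9907167015614 [ 0.43082049 -0.15539446  0.24735919] [ 9.66341842e-01  2.57260912e-01 -4.59455571e-04  2.37845423e-04] [ 0.3847894   0.49733643 -0.21001922  2.06126088  0.17848575  0.60031273
 -0.99866578] [ 0.00178176  0.00020589 -0.00552067 -0.0013563  -0.00214425 -0.00013635
 -0.00107096]
3360
[ 0.45541886 -0.15478208  0.31421274] [0.48414462 0.05708831 0.32197019]
```

View pics/w1.png

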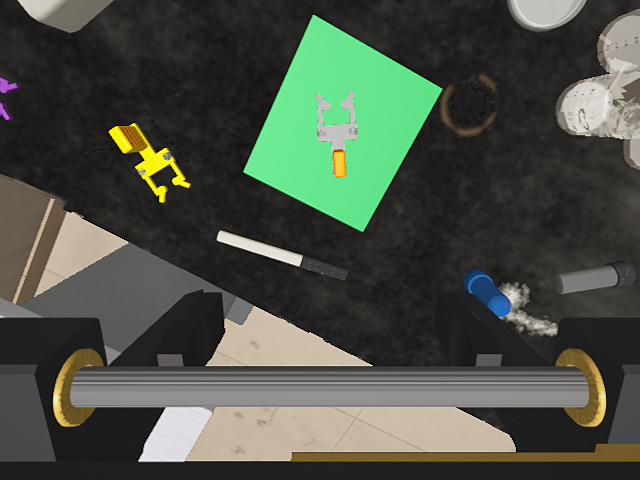

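The wrist view shows the clip on the mat, with grip at (339,163) and mouth opening straight up the image. A blue tube stands at (488,292), well outside the path.

Run:
```python
from h import *
c=pickle.load(open('w1.pkl','rb')); roi=(290,80,380,190)
o=mk(c,(5,150,120),(24,255,255),roi); P=pts(c,o); t=P[P[:,2]>np.percentile(P[:,2],60)-.003]
print('grip',len(P),P.mean(0),np.percentile(P[:,2],[5,50,95]))
T=P[P[:,2]>P[:,2].max()-.006];print('top',(T.min(0)+T.max(0))/2,T.mean(0))
g=mk(c,(0,0,80),(179,70,255),roi); S=pts(c,g); print('steel z',np.percentile(S[:,2],[5,50,95]))
q=np.argwhere(g)[:,::-1].astype(np.float32); rect=cv2.minAreaRect(q); print('rect px',rect)
rs=cv2.minAreaRect((S[:,:2]*1000).astype(np.float32)); print('rect mm',rs)
gm=mk(c,(50,100,80),(80,255,255)); print('mat z',np.median(pts(c,gm)[:,2]))
v=np.array(rs[0])/1000-T.mean(0)[:2]; print('yaw deg from grip->fork centre',np.degrees(np.arctan2(v[1],v[0])))
from scipy.spatial.transform import Rotation as Ro
x=Ro.from_quat(c['state']['orientation']).apply([1,0,0]); print('tool x',np.degrees(np.arctan2(x[1],x[0])))
```

```text
grip 305 [ 0.47382523 -0.14127383  0.03799236] [0.03530229 0.03869554 0.0400494 ]
top [ 0.47355049 -0.1416419   0.03854126] [ 0.47360711 -0.1415623   0.03870625]
steel z [0.00573851 0.00785318 0.00931136]
rect px ((336.82208251953125, 133.81381225585938), (81.88006591796875, 39.473026275634766), 86.53176879882812)
rect mm ((492.7291259765625, -128.4513397216797), (72.29843139648438, 35.74618911743164), 32.88954162597656)
mat z 0.0029851135888842584
yaw deg from grip->fork centre 34.43638607633798
tool x 29.8151900422793
```

```bash
python3 -m creep '[0,0.082,0.028,-0.12,0,0,0.107,0,0.082,0.028,-0.24,0,0,0.107,0,0.082,0.028,-0.34,0,0,0.107,0,0.082,0.028,-0.38,0,0,0.107,0,0.082,0.028,-0.40,0,0,0.107,0,0.082,0.028,-0.42,0,0,0.107,0,0.082,0.028,-0.435,0,0,0.107,0,0.082,0.028,-0.435,0,0,0.107,0,0.082,0.028,-0.435,0,0,0.107]'
python3 - <<'E'
from h import *
c=cap('wrist'); save(c,'w2.png'); print(np.round(c['state']['ft_force'],2))
E
```

```text
time: 2.78
tool_pos: [0.4731, -0.1398, 0.0305]
orientation: [0.958, 0.286, 0.0, 0.0]
ft_force: [1.4, 0.5, 0.4]
finger_gap: 0.502
grip_force: 0.0
[1.4  0.55 0.45]
```

View pics/w2.png

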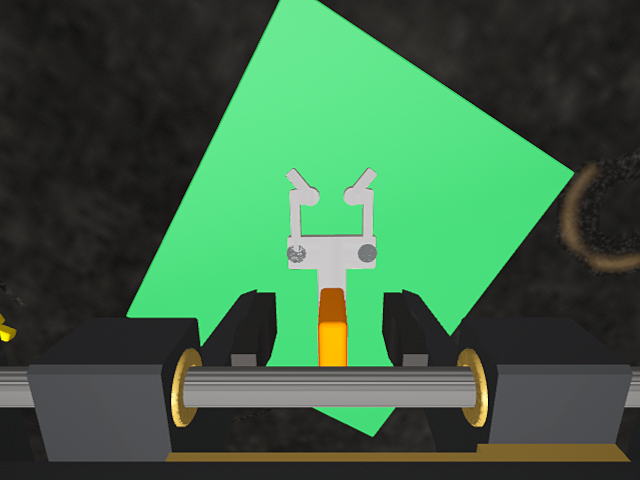

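The grip at (333,335) sits between the pads at 276 and 383, with the clip's axis aligned. Closing and lifting.

```bash
python3 -m creep '[1,0,0,0,0,0,0,1,0,0,0,0,0,0,1,0,0,0,0,0,0,1,0,0,0,0,0,0,1,0,0,0,0,0,0,1,0,0,0,0,0,0]' 30 && python3 -m creep '[1,0,0,0.05,0,0,0,1,0,0,0.15,0,0,0,1,0,0,0.25,0,0,0,1,0,0,0.32,0,0,0,1,0,0,0.32,0,0,0,1,0,0,0.32,0,0,0]'
python3 - <<'E'
from h import *
c=cap('wrist'); save(c,'w3.png'); pickle.dump(c,open('w3.pkl','wb'))
print(np.round(c['state']['ft_force'],2),c['state']['tool_pos'])
import numpy as np
def tl(c,roi):
    from scipy.spatial.transform import Rotation as Ro
    g=mk(c,(0,0,120),(179,70,255),roi); S=pts(c,g)
    L=Ro.from_quat(c['state']['orientation']).inv().apply(S-c['state']['tool_pos']); return L[(abs(L[:,2]-.025)<.012)&(L[:,0]>.01)]
L=tl(c,(260,140,400,300)); print(len(L),L.min(0),L.max(0),np.median(L,0)); print(cv2.minAreaRect((L[:,:2]*1000).astype(np.float32)))
E
```

```text
time: 3.58
tool_pos: [0.4729, -0.1398, 0.03]
orientation: [0.958, 0.286, 0.0, 0.0]
ft_force: [-0.1, -0.8, 1.0]
finger_gap: 0.112
grip_force: 30.0
time: 4.32
tool_pos: [0.4721, -0.1397, 0.1892]
orientation: [0.958, 0.286, -0.001, -0.0]
ft_force: [-0.4, -0.1, -1.4]
finger_gap: 0.107
grip_force: 30.0
[-0.43 -0.13 -1.37] [ 0.47207161 -0.1396919   0.18920996]
5492 [ 0.01000397 -0.01737235  0.01989765] [0.05961175 0.01897231 0.0266317 ] [0.02974352 0.00101248 0.02204317]
((34.77130889892578, 0.8734683990478516), (49.4700813293457, 36.34626770019531), 0.41816702485084534)
```

View pics/w3.png

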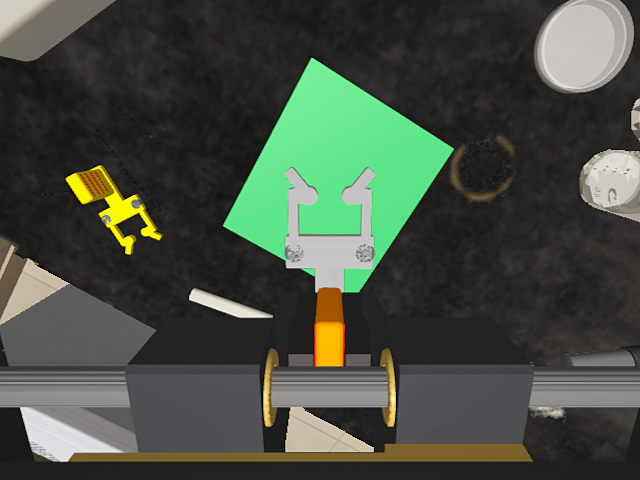

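The clip is held straight (tip 59.6 mm ahead of the TCP, 0.4° off). Next stop is the standoff beside the disc, keeping the same yaw.

```bash
python3 -m creep '[1,-0.008,0.06,0,0,0,0,1,-0.008,0.15,0,0,0,0,1,-0.008,0.25,0,0,0,0,1,-0.008,0.35,0,0,0,0,1,-0.008,0.42,0,0,0,0,1,-0.008,0.45,0,0,0,0,1,-0.008,0.452,0,0,0,0,1,-0.008,0.452,0,0,0,0,1,-0.008,0.452,-0.03,0,0,0,1,-0.008,0.452,-0.03,0,0,0]'
python3 - <<'E'
from h import *
from scipy.spatial.transform import Rotation as Ro
c=cap('wrist'); save(c,'w4.png'); pickle.dump(c,open('w4.pkl','wb')); s=c['state']
print(np.round(s['ft_force'],2),s['tool_pos'],s['orientation'])
P=pts(c,c['depth']>0); L=Ro.from_quat(s['orientation']).inv().apply(P-s['tool_pos'])
m=mk(c,(98,120,80),(118,255,255)); D=pts(c,m); D=D[(D[:,2]>.085)&(D[:,2]<.115)]; print('disc z',np.percentile(D[:,2],[5,50,95]))
h=P[(abs(P[:,2]-.129)<.006)&(np.hypot(P[:,0]-.54,P[:,1]-.1335)<.03)]
print('head',len(h),(h.min(0)+h.max(0))/2,np.ptp(h,axis=0),np.median(h[:,2])); (x,y),r=cv2.minEnclosingCircle((h[:,:2]*1000).astype(np.float32)); print(x,y,r)
hl=Ro.from_quat(s['orientation']).inv().apply(np.array([x/1000,y/1000,.129])-s['tool_pos']); print('head in tool',hl)
E
```

```text
time: 5.62
tool_pos: [0.4682, 0.0843, 0.1743]
orientation: [0.959, 0.284, -0.001, 0.0]
ft_force: [-0.1, 1.0, -0.4]
finger_gap: 0.108
grip_force: 30.0
[-0.07  1.04 -0.41] [0.46820603 0.08428602 0.17430973] [ 9.58686571e-01  2.84461403e-01 -1.25043204e-03  4.53594804e-04]
disc z [0.09942935 0.10055657 0.10168607]
head 6748 [0.54211705 0.13412403 0.12938475] [0.03745592 0.03750303 0.00527475] 0.12955810055688152
541.9149169921875 134.08746337890625 18.979782104492188
head in tool [ 0.08906277 -0.00154661  0.04507313]
```

View pics/w4.png

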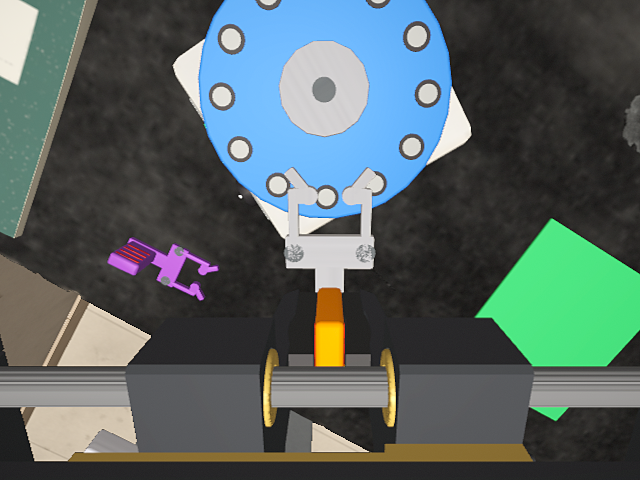

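The picture shows the spindle head at (324,89) and the clip centreline at about x=329, roughly 2.2 mm to the side. The disc top measures about 0.1005. I'll correct the offset, descend close, then feel for the disc in small steps.

```bash
python3 -m creep '[1,-0.0024,0.0036,-0.03,0,0,0,1,-0.0024,0.0036,-0.06,0,0,0,1,-0.0024,0.0036,-0.08,0,0,0,1,-0.0024,0.0036,-0.08,0,0,0,1,-0.0024,0.0036,-0.08,0,0,0,1,-0.0024,0.0036,-0.08,0,0,0]'
python3 -m creep '[1,0,0,-0.002,0,0,0,1,0,0,-0.004,0,0,0,1,0,0,-0.004,0,0,0,1,0,0,-0.004,0,0,0]'
```

```text
time: 6.42
tool_pos: [0.4679, 0.0881, 0.1354]
orientation: [0.958, 0.286, 0.0, 0.0]
ft_force: [0.4, -0.6, -1.0]
finger_gap: 0.108
grip_force: 30.0
time: 6.92
tool_pos: [0.4676, 0.0881, 0.1329]
orientation: [0.958, 0.286, -0.0, 0.0]
ft_force: [-0.1, 0.0, -0.8]
finger_gap: 0.111
grip_force: 30.0
```

```bash
for i in 1; do python3 -m creep '[1,0,0,-0.002,0,0,0,1,0,0,-0.004,0,0,0,1,0,0,-0.004,0,0,0]'; done
python3 - <<'E'
from h import *
from scipy.spatial.transform import Rotation as Ro
for k in range(2):
    c=cap('wrist'); s=c['state']; R=Ro.from_quat(s['orientation']); P=pts(c,c['depth']>0)
    h=P[(P[:,2]>.122)&(P[:,2]<.136)&(np.hypot(P[:,0]-.541,P[:,1]-.134)<.023)]
    (x,y),r=cv2.minEnclosingCircle((h[:,:2]*1000).astype(np.float32))
    print('head',x,y,r,R.inv().apply(np.array([x/1000,y/1000,.129])-s['tool_pos']))
    g=mk(c,(0,0,120),(179,70,255),(260,140,400,300)); L=R.inv().apply(pts(c,g)-s['tool_pos']); L=L[(abs(L[:,2]-.0225)<.004)&(L[:,0]>.01)]
    print(L.min(0),L.max(0),cv2.minAreaRect((L[:,:2]*1000).astype(np.float32)),s['tool_pos'],R.as_rotvec(),np.round(s['ft_force'],2))
save(c,'w5.png')
E
```

```text
time: 7.3
tool_pos: [0.4675, 0.0881, 0.1308]
orientation: [0.958, 0.286, -0.0, 0.0]
ft_force: [0.2, -0.1, -0.9]
finger_gap: 0.11
grip_force: 30.0
head 541.9642333984375 134.19705200195312 19.04732322692871 [0.08755542 0.00220898 0.00181766]
[ 0.01002288 -0.0173889   0.0198614 ] [0.05948651 0.01900324 0.02649568] ((34.68914794921875, 0.8882808685302734), (49.34965515136719, 36.39414596557617), 0.4811405837535858) [0.46750392 0.08808396 0.130838  ] [ 3.01047633e+00  8.97893347e-01 -3.49162266e-04] [ 0.16 -0.06 -0.86]
head 542.0490112304688 134.1713104248047 19.034313201904297 [0.08759017 0.00224226 0.00186389]
[ 0.01004637 -0.01733195  0.01993459] [0.05961634 0.01893021 0.02637281] ((34.77134704589844, 0.8896827697753906), (49.431785583496094, 36.24638748168945), 0.51107257604599) [0.46753874 0.08807103 0.13087693] [ 3.01050379e+00  8.97812273e-01 -2.14762700e-04] [ 0.86 -0.29 -0.08]
```

```bash
python3 -m creep '[1,0.0014,-0.0022,-0.001,0,0,0,1,0.0014,-0.0022,-0.002,0,0,0,1,0.0014,-0.0022,-0.002,0,0,0]'
python3 -m creep '[1,0,0,-0.001,0,0,0,1,0,0,-0.002,0,0,0,1,0,0,-0.002,0,0,0]'
python3 -m creep '[1,0,0,-0.001,0,0,0,1,0,0,-0.001,0,0,0]'
```

```text
time: 7.78
tool_pos: [0.4683, 0.0869, 0.1299]
orientation: [0.958, 0.286, -0.0, 0.0]
ft_force: [1.2, 0.1, -1.1]
finger_gap: 0.108
grip_force: 30.0
time: 8.15
tool_pos: [0.4683, 0.087, 0.1289]
orientation: [0.958, 0.286, 0.0, 0.0]
ft_force: [-0.2, -0.0, -0.3]
finger_gap: 0.11
grip_force: 30.0
time: 8.4
tool_pos: [0.4683, 0.087, 0.1284]
orientation: [0.958, 0.286, -0.0, 0.0]
ft_force: [0.1, -0.2, -0.6]
finger_gap: 0.115
grip_force: 30.0
```

```bash
python3 -m creep '[1,0,0,-0.001,0,0,0,1,0,0,-0.001,0,0,0]'
python3 -m creep '[1,0,0,-0.001,0,0,0,1,0,0,-0.001,0,0,0]'
python3 -m creep '[1,0,0,-0.001,0,0,0,1,0,0,-0.001,0,0,0]'
```

```text
time: 8.65
tool_pos: [0.4682, 0.087, 0.1279]
orientation: [0.958, 0.286, -0.0, 0.0]
ft_force: [-1.1, -0.4, -0.7]
finger_gap: 0.107
grip_force: 30.0
time: 8.9
tool_pos: [0.4683, 0.087, 0.1275]
orientation: [0.958, 0.286, 0.0, 0.0]
ft_force: [-1.0, 0.0, 0.6]
finger_gap: 0.114
grip_force: 30.0
time: 9.15
tool_pos: [0.4683, 0.087, 0.1273]
orientation: [0.958, 0.286, 0.0, 0.0]
ft_force: [-2.0, 0.7, 6.1]
finger_gap: 0.11
grip_force: 30.0
```

Contact was felt at TCP z≈0.1274 (6 N), so the disc top is about 0.0995. I'll ease off to light contact and slide toward the spindle.

```bash
python3 -m creep '[1,0,0,0.001,0,0,0,1,0,0,0.001,0,0,0]'
python3 -m creep '[1,0.0084,0.0055,0,0,0,0,1,0.0168,0.011,0,0,0,0,1,0.0252,0.0165,0,0,0,0,1,0.0336,0.022,0,0,0,0,1,0.0336,0.022,0,0,0,0,1,0.0336,0.022,0,0,0,0]'
```

```text
time: 9.4
tool_pos: [0.4683, 0.087, 0.1274]
orientation: [0.958, 0.286, 0.0, 0.0]
ft_force: [-0.6, -0.5, 2.5]
finger_gap: 0.115
grip_force: 30.0
time: 10.15
tool_pos: [0.4856, 0.0984, 0.1275]
orientation: [0.958, 0.286, 0.001, -0.0]
ft_force: [0.2, 1.2, 1.5]
finger_gap: 0.114
grip_force: 30.0
```

```bash
python3 -m creep '[1,0.0034,0.0022,0,0,0,0,1,0.0067,0.0044,0,0,0,0,1,0.0067,0.0044,0,0,0,0]'
python3 -m creep '[1,0.0025,0.0016,0,0,0,0,1,0.005,0.0033,0,0,0,0,1,0.005,0.0033,0,0,0,0]'
```

```text
time: 10.52
tool_pos: [0.4885, 0.1002, 0.1275]
orientation: [0.958, 0.286, -0.0, 0.0]
ft_force: [-1.0, -0.9, 4.2]
finger_gap: 0.112
grip_force: 30.0
time: 10.9
tool_pos: [0.4909, 0.1018, 0.1275]
orientation: [0.958, 0.286, 0.0, 0.0]
ft_force: [-0.5, -0.7, 5.8]
finger_gap: 0.112
grip_force: 30.0
```

Run:
```python
from h import *
from scipy.spatial.transform import Rotation as Ro
c=cap('wrist'); s=c['state']; R=Ro.from_quat(s['orientation']); P=pts(c,c['depth']>0)
h=P[(P[:,2]>.122)&(P[:,2]<.136)&(np.hypot(P[:,0]-.541,P[:,1]-.134)<.023)]
(x,y),r=cv2.minEnclosingCircle((h[:,:2]*1000).astype(np.float32))
print('head',x,y,r,R.inv().apply(np.array([x/1000,y/1000,.129])-s['tool_pos']),np.round(s['ft_force'],2)); save(c,'w6.png')
```

```text
head 541.9873046875 133.9720916748047 19.06863784790039 [ 0.06034255  0.00102624 -0.00149772] [-0.49 -0.67  5.85]
```

```bash
python3 -m creep '[1,0.0017,0.0011,0.0006,0,0,0,1,0.0034,0.0022,0.0006,0,0,0,1,0.0034,0.0022,0.0006,0,0,0]'
python3 -m creep '[1,0.0017,0.0011,0,0,0,0,1,0.0034,0.0022,0,0,0,0,1,0.0034,0.0022,0,0,0,0]'
```

```text
time: 11.32
tool_pos: [0.4928, 0.1032, 0.1276]
orientation: [0.958, 0.286, 0.0, -0.0]
ft_force: [-0.5, 0.3, 0.2]
finger_gap: 0.11
grip_force: 30.0
time: 11.7
tool_pos: [0.4942, 0.1039, 0.1276]
orientation: [0.958, 0.286, -0.0, 0.0]
ft_force: [0.2, 1.0, -0.6]
finger_gap: 0.11
grip_force: 30.0
```

```bash
python3 -m creep '[1,0.0017,0.0011,0,0,0,0,1,0.0034,0.0022,0,0,0,0,1,0.0034,0.0022,0,0,0,0]'
python3 -m creep '[1,0.0017,0.0011,0,0,0,0,1,0.0034,0.0022,0,0,0,0,1,0.0034,0.0022,0,0,0,0]'
```

```text
time: 12.08
tool_pos: [0.4946, 0.1042, 0.1276]
orientation: [0.958, 0.286, -0.002, 0.0]
ft_force: [-4.3, -3.4, 2.4]
finger_gap: 0.112
grip_force: 30.0
time: 12.45
tool_pos: [0.4948, 0.1043, 0.1276]
orientation: [0.958, 0.285, -0.003, 0.001]
ft_force: [-7.8, -5.0, 6.0]
finger_gap: 0.114
grip_force: 30.0
```

Force is building symmetrically along the push axis with the spindle on the flares, as the geometry predicts. Continuing in small steps.

```bash
python3 -m creep '[1,0.0017,0.0011,0.0004,0,0,0,1,0.0017,0.0011,0.0004,0,0,0]'
python3 -m creep '[1,0.0017,0.0011,0,0,0,0,1,0.0017,0.0011,0,0,0,0]'
```

```text
time: 12.7
tool_pos: [0.4953, 0.1046, 0.1276]
orientation: [0.958, 0.285, -0.004, 0.001]
ft_force: [-7.8, -3.8, 4.3]
finger_gap: 0.112
grip_force: 30.0
time: 12.95
tool_pos: [0.497, 0.1057, 0.1277]
orientation: [0.958, 0.285, -0.003, 0.001]
ft_force: [-5.5, -3.8, 3.4]
finger_gap: 0.117
grip_force: 30.0
```

```bash
python3 -m creep '[1,0.0017,0.0011,0,0,0,0,1,0.0034,0.0022,0,0,0,0,1,0.0034,0.0022,0,0,0,0]'
python3 -m creep '[1,0.0017,0.0011,0,0,0,0,1,0.0034,0.0022,0,0,0,0,1,0.0034,0.0022,0,0,0,0]'
```

```text
time: 13.32
tool_pos: [0.5032, 0.1098, 0.1283]
orientation: [0.958, 0.286, 0.003, -0.001]
ft_force: [1.0, 1.2, -0.7]
finger_gap: 0.112
grip_force: 30.0
time: 13.7
tool_pos: [0.5044, 0.1106, 0.1282]
orientation: [0.958, 0.286, 0.002, -0.0]
ft_force: [4.4, 2.1, -2.0]
finger_gap: 0.112
grip_force: 30.0
```

Snapped: the clip now pulls itself forward. I'll keep going in small steps up to the stop.

```bash
python3 -m creep '[1,0.0017,0.0011,-0.0004,0,0,0,1,0.0034,0.0022,-0.0004,0,0,0,1,0.0034,0.0022,-0.0004,0,0,0]'
python3 -m creep '[1,0.0017,0.0011,0,0,0,0,1,0.0017,0.0011,0,0,0,0]'
```

```text
time: 14.08
tool_pos: [0.5047, 0.1107, 0.1277]
orientation: [0.958, 0.286, 0.0, -0.0]
ft_force: [3.0, 1.8, -1.7]
finger_gap: 0.11
grip_force: 30.0
time: 14.32
tool_pos: [0.5053, 0.1112, 0.1277]
orientation: [0.958, 0.286, -0.0, 0.0]
ft_force: [2.4, 2.1, -0.5]
finger_gap: 0.114
grip_force: 30.0
```

```bash
python3 -m creep '[1,0.0017,0.0011,0,0,0,0,1,0.0017,0.0011,0,0,0,0]'
python3 -m creep '[1,0.0017,0.0011,0,0,0,0,1,0.0017,0.0011,0,0,0,0]'
```

```text
time: 14.58
tool_pos: [0.5064, 0.1118, 0.1278]
orientation: [0.958, 0.286, 0.0, -0.0]
ft_force: [3.3, 1.1, -0.7]
finger_gap: 0.112
grip_force: 30.0
time: 14.82
tool_pos: [0.5072, 0.1124, 0.1277]
orientation: [0.958, 0.286, 0.0, 0.0]
ft_force: [2.1, 1.7, -1.6]
finger_gap: 0.111
grip_force: 30.0
```

```bash
python3 -m creep '[1,0.0017,0.0011,0,0,0,0,1,0.0017,0.0011,0,0,0,0]'
python3 -m creep '[1,0.0009,0.0006,0,0,0,0,1,0.0009,0.0006,0,0,0,0]'
```

```text
time: 15.08
tool_pos: [0.5074, 0.1125, 0.1276]
orientation: [0.958, 0.286, -0.001, 0.0]
ft_force: [1.2, 0.8, -0.4]
finger_gap: 0.112
grip_force: 30.0
time: 15.32
tool_pos: [0.5076, 0.1126, 0.1276]
orientation: [0.958, 0.286, -0.001, 0.0]
ft_force: [-0.1, -0.5, 0.0]
finger_gap: 0.113
grip_force: 30.0
```

```bash
python3 -m creep '[1,0.0017,0.0011,0,0,0,0,1,0.0017,0.0011,0,0,0,0]'
python3 -m creep '[1,0.0017,0.0011,0,0,0,0,1,0.0017,0.0011,0,0,0,0]'
```

```text
time: 15.58
tool_pos: [0.508, 0.1129, 0.1276]
orientation: [0.958, 0.286, -0.001, 0.0]
ft_force: [-2.2, -1.0, 2.5]
finger_gap: 0.112
grip_force: 30.0
time: 15.82
tool_pos: [0.5082, 0.1129, 0.1276]
orientation: [0.958, 0.285, -0.002, 0.001]
ft_force: [-6.0, -3.0, 3.7]
finger_gap: 0.114
grip_force: 30.0
```

```bash
python3 -m creep '[1,0.0017,0.0011,0,0,0,0,1,0.0017,0.0011,0,0,0,0]'
python3 -m creep '[1,0.0012,0.0008,0,0,0,0,1,0.0012,0.0008,0,0,0,0]'
```

```text
time: 16.08
tool_pos: [0.5082, 0.113, 0.1276]
orientation: [0.958, 0.285, -0.003, 0.001]
ft_force: [-6.3, -3.6, 5.9]
finger_gap: 0.113
grip_force: 30.0
time: 16.32
tool_pos: [0.5083, 0.113, 0.1276]
orientation: [0.958, 0.285, -0.004, 0.001]
ft_force: [-8.3, -3.8, 7.6]
finger_gap: 0.112
grip_force: 30.0
```

```bash
python3 -m creep '[1,0.002,0.0013,0.0006,0,0,0,1,0.002,0.0013,0.0006,0,0,0]'
python3 -m creep '[1,0.002,0.0013,0.0002,0,0,0,1,0.002,0.0013,0.0002,0,0,0]'
```

```text
time: 16.58
tool_pos: [0.5084, 0.1131, 0.1277]
orientation: [0.958, 0.285, -0.005, 0.001]
ft_force: [-8.4, -4.4, 6.5]
finger_gap: 0.111
grip_force: 30.0
time: 16.82
tool_pos: [0.5084, 0.1131, 0.1277]
orientation: [0.958, 0.285, -0.006, 0.001]
ft_force: [-9.6, -6.5, 8.1]
finger_gap: 0.107
grip_force: 30.0
```

The force rises to 11.6 N with no further motion, so it is at the hard stop. Relaxing the push, then releasing and lifting.

```bash
python3 -m creep '[1,-0.0042,-0.0028,-0.0002,0,0,0,1,-0.0085,-0.0056,-0.0004,0,0,0,1,-0.0085,-0.0056,-0.0004,0,0,0]' 
python3 -m creep '[0.4,0,0,0,0,0,0,0.2,0,0,0,0,0,0,0.2,0,0,0,0,0,0,0.2,0,0,0,0,0,0]'
python3 -m creep '[0.2,0,0,0.02,0,0,0,0.2,0,0,0.06,0,0,0,0.2,0,0,0.12,0,0,0,0.2,0,0,0.2,0,0,0,0.2,0,0,0.2,0,0,0,0.2,0,0,0.2,0,0,0]'
python3 - <<'E'
from h import *
from scipy.spatial.transform import Rotation as Ro
c=cap('wrist'); save(c,'w7.png'); s=c['state']; t=cap('top'); save(t,'top7.png')
P=pts(c,c['depth']>0); h=P[(P[:,2]>.122)&(P[:,2]<.136)&(np.hypot(P[:,0]-.541,P[:,1]-.134)<.021)]
(x,y),r=cv2.minEnclosingCircle((h[:,:2]*1000).astype(np.float32)); ax=np.array([x,y])/1000; print('head',x,y,r)
O=pts(c,mk(c,(5,150,120),(24,255,255))); O=O[(O[:,2]>.11)&(O[:,2]<.15)]; T=O[O[:,2]>np.percentile(O[:,2],60)]
g=(T.min(0)+T.max(0))/2; print('grip',g,T.mean(0)[:2],'dist',np.hypot(*(ax-g[:2])),np.hypot(*(ax-T.mean(0)[:2])))
E
```

```text
time: 17.2
tool_pos: [0.5082, 0.1129, 0.1276]
orientation: [0.958, 0.286, -0.001, 0.0]
ft_force: [-3.9, -3.0, 1.8]
finger_gap: 0.11
grip_force: 30.0
time: 17.7
tool_pos: [0.5097, 0.114, 0.128]
orientation: [0.958, 0.286, 0.0, -0.0]
ft_force: [0.4, 0.1, 1.1]
finger_gap: 0.398
grip_force: 0.0
time: 18.45
tool_pos: [0.509, 0.1135, 0.228]
orientation: [0.958, 0.286, 0.0, 0.0]
ft_force: [0.2, 0.8, 0.8]
finger_gap: 0.397
grip_force: 0.0
head 542.1261596679688 134.1626739501953 18.955522537231445
grip [0.50837088 0.11208278 0.13743073] [0.50794517 0.11177607] dist 0.04033535164120531 0.040859511480223557
```

View pics/w7.png

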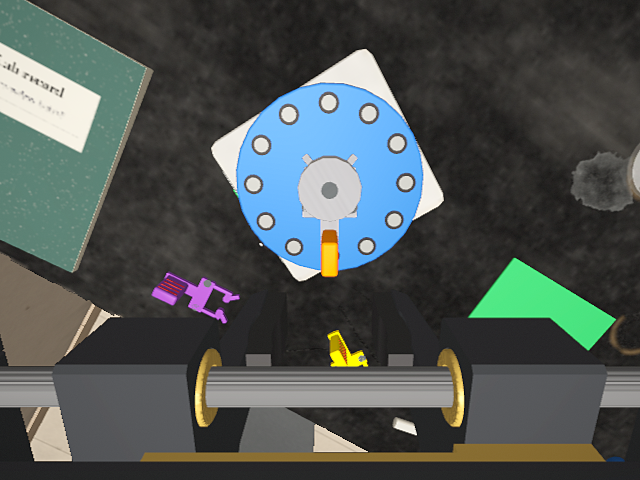

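View pics/top7.png

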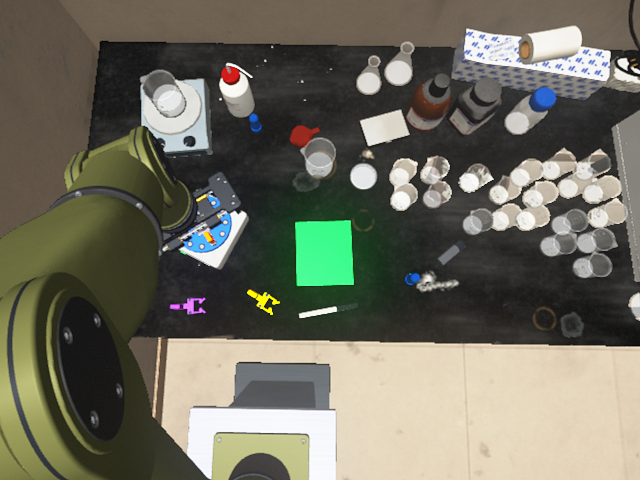

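The wrist view shows the clip straight under the head at (329,190). Both arm tips protrude evenly beyond it at (307,160) and (352,160), and the grip is 40.3–40.9 mm from the axis against a nominal 41, so it is home. The top view shows the beaker (319,155) and tubes (255,123) and (412,279) unmoved. The gripper is clear, so I'm handing in.

```bash
python3 -c "
from workcell import arm
print(arm.close_job())"
```

```text
the job is handed in; nothing more can be done
None
```

The orange-grip clip is snapped fully home under the spindle head and released; the push ended at the hard stop at about 12 N, the beaker and sample tube did not move, and the job is handed in.

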